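# Tuck the paddle board under the rack's presser arm

### The job

Put the loose straight-sided (rectangular) serving paddle away in the board rack: slide it in flat on top of the two boards already there, under the weighted presser arm, blade first and square with the pile, until its blade is home at the two rear stops, then let go so that the arm holds it down. Leave the round paddle where it lies.

Things in the scene. Friction and masses are not known exactly. Their poses are not given: they have to be found in the camera images.
- board: Loose rectangular light-wood paddle, flat on the counter, 12 mm thick, 0.1 kg. Blade 110 (x) by 90 mm (y); handle 28 mm wide (y), 12 thick, from x = -55 to -135 mm. Origin: centre of the blade's underside; x points from handle to blade, z up. Grip across the handle near x = -95 mm; mass centre at x = -16 mm. Two loose twins form the pile in the rack.
- rack: Fixed rack; x = slide-in direction, z up. Origin: counter level under the pile's blades. Black base x -60 to 140 mm, 130 wide, 10 thick, open at front (-x) and sides. Two stop posts (y +-34, 76 mm high) face x = 60 mm: a board fully home has its origin at x = 5, y = 0, z = 34 mm, axes parallel. The pile of two boards is 34 mm high; its handles stick out in front to x = -132 mm.
- presser (a joint): Angle (rad) of the rack's weighted steel arm, hinged at rack x 125, z 56 mm: 0 resting on the pile, about 0.11 on a third board; grows as its front rises, falls back freely. 44 mm wide, top 82 mm high. Foot on the pile at x = 15 mm (2 N); from there its lip slopes up to the front: underside z 47 at x -16, 59 at -43, 68 at its end x -57. A board slid in on the pile lifts it (few N).
- round_board: Bystander paddle: round blade 108 mm across, same wood, thickness and handle (28 mm wide, to x = -135 mm). Origin: centre of the blade's underside. Lies flat on the counter to one side or the other of the rectangular one; not to be moved.
Not all that is in view belongs to the job. What is shaped like the rack but pink is not meant. What is shaped like the board but purple is not meant.

How it is judged:
At the end, for the whole second after the job is handed in: The rectangular board lies flat (0.06 rad) and still on the two boards in the rack, underside 34 +-4 mm up, origin at rack x -10 to +12 mm and y within 15 mm, parallel to the rack within 10 degrees; the presser arm rests on it (0.08 to 0.15 rad, over 0.4 N) (x of board in the frame of rack between -0.01 and 0.012 m and y of board in the frame of rack between -0.015 and 0.015 m and z of board in the frame of rack between 0.03 and 0.038 m and angle between the x axis of board and the x axis of rack, either way round below 0.175 rad and angle between board's own z axis and vertical below 0.06 rad and value of joint presser between 0.08 and 0.15 rad and contact force between board and rack above 0.4 N and linear speed of board below 0.02 m/s); the robot touches nothing.
It fails at once if the round paddle is moved more than 30 mm (distance of round_board from where it was at the start of the episode above 0.03 m).
It also fails if it takes over 32 s, if anything falls off the work surface, if the arm or the gripper's body presses on something with over 40 N, if the wrist force passes 120 N, or if a joint passes its speed limit or range.

### The arm

A 6-joint arm with a two-finger parallel gripper is mounted at the origin on the work surface. World frame = base frame: x ahead of the robot, y to its left, z up, the work surface at z = 0. Lengths are in m, angles in rad, forces in N, time in s.
With the tool pointing down it reaches from about 0.375 to 0.9 m from the base axis. Payload 3.1 kg.
Tool frame: the origin (TCP) lies where the fingers leave the gripper's body, on its centre line; the fingertips stand manip.tip_reach ahead of it and the grasp point (between the pads) lies 54 mm ahead of it (manip.tip_reach is the distance from the TCP to the fingertips, in m); z points along the fingers, y is the direction in which the jaws open and shut (so a half turn about z gives the same grasp; the last joint's range is limited). The gripper opens to 85 mm and grips with 20 to 120 N. Pads are 22 mm wide; open, the fingers measure 114 mm over their backs; the gripper's body (76 mm by 85 mm) begins 54 mm behind the grasp point. The pads swing forward as they close: fully open they stand 13 mm farther back than shut.
Start: joints at [-1.373, 0.527, 1.433, -0, 1.181, -0.178], TCP at [0.229, -0.581, 0.304] pointing down, gripper open.
Joint ranges: [-3.08, 3.08], [-0.75, 2.2], [0.22, 2.44], [-1.43, 4.57], [0, 2.65], [-2.85, 2.85]. Speed limits (rad/s): [2.79, 2.79, 3.14, 3.14, 3.14, 3.14].

### API

Orientations are given as a unit quaternion [x, y, z, w].
In Python, from station import manip, cams, order gives the robot as it stands. The module is installed in compiled form; this text tells all that it offers.
- The arm moves only by the tool drive_tool, never from a script. Its arguments are lists of equal length, an entry for each row: "linear": the shift along the tool's x, y, z in mm, a list of three; "rot": the turn, a rotation vector about the tool's x, y, z in degrees, a list of three; "hand": the finger opening in mm, from 0 to 85.4. A call has 1 to 20 rows; each row shifts and turns the pose as measured when the row begins, along the tool's axes as they then stand; what a row does not reach is not made up. A row lasts 1/12 s, in which the tool goes at most 41.7 mm and 7.16 degrees, less where a joint would pass 70% of its speed; a pose out of reach is approached as far as the arm can. A call with a gripper value outside its range is refused whole. The fingers move at their own pace and stop on an object; "force" is the grip in N (left out, the last holds). Time passes only in rows, so rows that do not move let the fingers close. It gives the time, the measured TCP pose, the force and the opening at its end, in the units of the state.
- manip.sense(): the state, without advancing time (a new reading comes with each control period).
- cams.snapshot(name): name is "side" or "top"; returns the picture (420x560x3 uint8, red, green, blue); there is no depth.
- cams.camera_model(name): a dict with "vfov" (degrees; the focal length in pixels is half the picture's height over the tangent of half this angle, whatever the lens; pixels are square), "cx", "cy" (the principal point, pixels), "rvec" (rotation vector, rad) and "tvec" (3), from world to camera coordinates, as OpenCV has them. Camera axes: x right, y down, z forward; pixel columns grow to the right and rows downward; lengths in m; the calibration is good to about 2 mm. A picture is of the moment at which its call begins. camera_model takes no time and is no camera call.
- order.sign_off(): hands the job in, once; it reports no verdict.
Trained networks look in the newest picture that a camera, given by its name, has taken for a name from the list of things; names that differ only in an ending like _2 or _b are one class to them, and where a whole thing is asked for, a point or a joint stands for the part that bears it (a point fixed in the world has none). Each returns a list of dicts, best first, with "score" (0 to 1); they miss things now and then, are a little off and sometimes report something else, mostly with a low value. They report only what shows in the picture. A call takes as long as a camera call. They do not tell look-alikes from the thing itself.
- cams.regions_of(label, camera): "pixels" (420x560 bool, what is visible of it) and "rect" ([left, top, right, bottom] in pixels, round what is visible of it).
- cams.spot_point(label, camera): "at" ([column, row] in pixels: a listed point, or the origin of a listed thing).
The state is a dict: "t": time; "q": joint angles; "qd": joint speeds; "tau": joint torques, N m; "tcp_pos": TCP position; "tool_rot": TCP orientation; "force": force on the tool from outside, world axes, zero at the start; "ft_torque": the same for the moment, N m; "finger_gap": opening from 0.0 (shut) to 1.0 (fully open).
Only numpy, scipy, OpenCV 4.12 (cv2) and the standard library are available. Lean on these libraries where they do the work, as an engineer would, in place of code of your own. Each camera call takes 0.05 s, during which the arm holds its last target. There are 200 camera calls.

## Working session

There is one attempt and no reset: what is moved stays moved. The work goes in short steps, Python scripts to look and compute and a tool call to move; the robot and the scene stay as the last step left them, time stands still between calls to the robot, and variables do not carry over. Pictures are saved under pics/ and viewed, about 8 in all and at most 12, crops included, and the job is handed in when it is done.

Besides the shell and the picture viewer there is one more tool, called by a JSON object that holds its "api" and its "payload", one argument or row to a line. drive_tool: Moves the arm, as the interface text tells. Its arguments: {"type":"object","properties":{"linear":{"type":"array","items":{"type":"array","items":{"type":"number"}}},"rot":{"type":"array","items":{"type":"array","items":{"type":"number"}}},"hand":{"type":"array","items":{"type":"number"}},"force":{"type":"number"}},"required":["linear","rot","hand"]}

```bash
mkdir -p pics
cat > h.py <<'E'
import numpy as np, cv2
from station import manip, cams, order
from scipy.spatial.transform import Rotation as R
def cam(n):
    m=cams.camera_model(n); f=210/np.tan(np.radians(m['vfov'])/2)
    K=np.array([[f,0,m['cx']],[0,f,m['cy']],[0,0,1.]]); Rm=cv2.Rodrigues(np.array(m['rvec'],float))[0]
    return K,Rm,np.array(m['tvec'],float),m
def ray(n,px,z):
    K,Rm,t,_=cam(n); c=-Rm.T@t; d=Rm.T@np.linalg.inv(K)@np.array([px[0],px[1],1.])
    return c+d*(z-c[2])/d[2]
def proj(n,P):
    K,Rm,t,_=cam(n); p=(np.atleast_2d(P)@Rm.T+t)@K.T; return p[:,:2]/p[:,2:]
E
python3 - <<'E'
from h import *
for n in('top','side'):
    im=cams.snapshot(n); cv2.imwrite(f'pics/{n}0.png',im[:,:,::-1]); print(n,cams.camera_model(n))
    for l in('board','rack','round_board'):
        for r in cams.regions_of(l,n)[:4]: print(l,round(r['score'],2),r['rect'],r['pixels'].sum())
        for r in cams.spot_point(l,n)[:4]: print('  pt',round(r['score'],2),r['at'])
print(manip.sense(), manip.tip_reach)
E
```

```text
top {'vfov': 42.82628043778565, 'cx': 276.53267286469196, 'cy': 204.09733693380338, 'rvec': array([ 2.09989016, -2.16436244,  0.17645205]), 'tvec': array([-0.0149936 ,  0.45491331,  1.40449785])}
board 0.9 [289.8, 123.4, 363.6, 160.6] 1581
board 0.79 [392.0, 107.8, 434.9, 177.2] 1581
  pt 0.64 [407.6, 152.6]
  pt 0.61 [312.2, 140.7]
rack 0.95 [159.0, 236.1, 238.7, 306.7] 3258
rack 0.79 [147.2, 156.6, 228.4, 204.2] 2675
  pt 0.68 [203.4, 178.7]
  pt 0.66 [211.3, 275.8]
round_board 0.97 [301.8, 184.5, 370.5, 224.9] 1496
  pt 0.66 [320.6, 207.0]
  pt 0.24 [201.2, 180.9]
side {'vfov': 57.416335206847705, 'cx': 278.5386265972898, 'cy': 209.60348386199774, 'rvec': array([ 0.89243801, -2.51891436,  1.07879225]), 'tvec': array([0.33725373, 0.2921995 , 0.80935169])}
board 0.7 [234.0, 168.1, 289.5, 200.2] 954
board 0.66 [279.2, 139.3, 336.2, 167.3] 696
  pt 0.92 [253.2, 193.6]
  pt 0.72 [315.4, 153.4]
rack 0.6 [140.1, 238.3, 238.0, 323.6] 3290
rack 0.55 [226.2, 294.4, 331.6, 381.5] 5400
  pt 0.88 [297.2, 326.2]
  pt 0.7 [204.2, 273.0]
round_board 0.85 [286.3, 185.1, 331.9, 225.6] 1065
  pt 0.93 [306.4, 214.4]
{'t': 0.7, 'q': array([-1.37349091e+00,  5.27426392e-01,  1.43272972e+00, -4.66501766e-06,
        1.18143668e+00, -1.78507698e-01]), 'qd': array([-1.33587192e-03, -2.50480848e-03, -3.31837756e-04,  8.11251366e-05,
        1.32451196e-03,  4.80126572e-04]), 'tau': array([-5.53921072e-04, -4.42172027e+01, -1.78386265e+01, -3.63560548e-04,
        8.40641478e-04,  5.51904634e-06]), 'tcp_pos': array([ 0.22940589, -0.5813259 ,  0.30394619]), 'tool_rot': array([ 9.82397283e-01,  1.86803584e-01, -2.15850711e-06, -5.16951147e-08]), 'force': array([ 0.24651398,  0.29767428, -0.1759371 ]), 'ft_torque': array([-0.02138567,  0.00527211,  0.05123757]), 'finger_gap': 1.0016173850593921} 0.0726
```

View pics/top0.png

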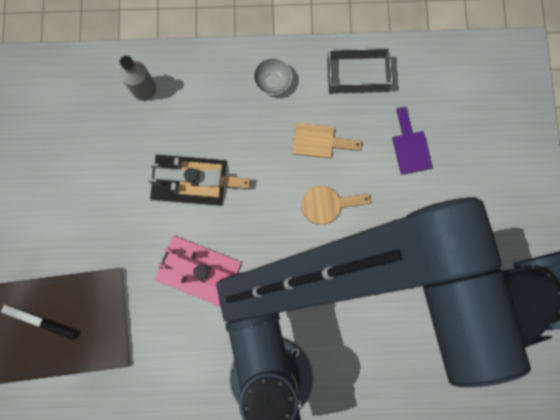

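View pics/side0.png

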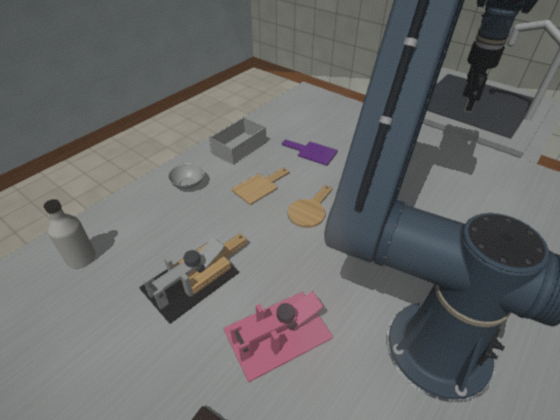

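```bash
cat > fit.py <<'E'
from h import *
from scipy.optimize import minimize
S=4
def box(x0,x1,y0,y1,z0,z1): return np.array([[x,y,z] for x in(x0,x1) for y in(y0,y1) for z in(z0,z1)])/1000
BOARD=[box(-55,55,-45,45,0,12),box(-135,-55,-14,14,0,12)]
RACK=[box(-60,140,-65,65,0,10),box(-132,-50,-14,14,10,34),box(-50,60,-45,45,10,34),box(60,66,-38,-30,0,76),box(60,66,30,38,0,76)]
def place(b,p,z=0):
    c,s=np.cos(p[2]),np.sin(p[2]); return b@np.array([[c,-s,0],[s,c,0],[0,0,1]]).T+[p[0],p[1],z]
def sil(n,parts,p,z=0):
    m=np.zeros((420*S,560*S),np.uint8)
    for b in parts:
        h=cv2.convexHull(((proj(n,place(b,p,z))+.5)*S-.5).astype(np.float32)); cv2.fillPoly(m,[np.round(h*16).astype(np.int32)],1,shift=4)
    return cv2.resize(m.astype(np.float32),(560,420),interpolation=cv2.INTER_AREA)
def fit(masks,parts,p0,z=0):
    def cost(p):
        c=0
        for n,m in masks.items():
            s=sil(n,parts,p,z); c+=1-np.minimum(s,m).sum()/np.maximum(s,m).sum()
        return c
    sx=np.array([[0,0,0],[.02,0,0],[0,.02,0],[0,0,.15]])+p0
    r=minimize(cost,p0,method='Nelder-Mead',options=dict(initial_simplex=sx,xatol=1e-4,fatol=1e-5,maxiter=300))
    return r.x,r.fun/len(masks)
def fg(im,rect,kind):
    h=cv2.cvtColor(im,cv2.COLOR_RGB2HSV); m=(h[:,:,1]>70)&(h[:,:,2]>90)&(h[:,:,0]<30)
    if kind=='rack': m|=h[:,:,2]<70
    o=np.zeros((420,560),np.uint8); l,t,r,b=rect; o[t:b,l:r]=m[t:b,l:r]
    o=cv2.morphologyEx(o,cv2.MORPH_CLOSE,np.ones((3,3)))
    c=max(cv2.findContours(o,0,2)[0],key=cv2.contourArea); f=np.zeros_like(o); cv2.drawContours(f,[c],-1,1,-1); return f.astype(np.float32)
E
cat > a.py <<'E'
from fit import *
im={n:cv2.imread(f'pics/{n}0.png')[:,:,::-1].copy() for n in('top','side')}
g=lambda a,b,z:(lambda A,B:np.array([*(A)[:2],np.arctan2(*(A-B)[1::-1])]))(ray('top',a,z),ray('top',b,z))
J={'board':(BOARD,'top',(285,115,370,166),(228,162,295,205),(313,141),(361,146)),
   'rack':(RACK,'top',(140,145,262,212),(132,228,255,322),(197,180),(250,184))}
for k,(parts,_,rt,rs,a,b) in J.items():
    p0=g(a,b,.01); mt=fg(im['top'],rt,k); ms=fg(im['side'],rs,k)
    print(k,'init',p0.round(4),mt.sum(),ms.sum())
    for nm,M in(('top',{'top':mt}),('side',{'side':ms}),('both',{'top':mt,'side':ms})):
        p,c=fit(M,parts,p0); print(nm,p.round(4),np.degrees(p[2]).round(2),round(c,3))
    for n in im:
        c=cv2.findContours((cv2.resize(sil(n,parts,p),None,fx=4,fy=4)>.5).astype(np.uint8),1,2)[0]
        J[k]+=((n,c),)
v=[]
for n,(l,t,w,h) in(('top',(140,110,200,105)),('side',(130,160,200,160))):
    b=cv2.resize(im[n],None,fx=4,fy=4,interpolation=2)
    for k in J:
        for q in J[k][6:]:
            if q[0]==n: cv2.drawContours(b,q[1],-1,(0,255,0),1)
    v.append(b[t*4:(t+h)*4,l*4:(l+w)*4])
o=np.vstack(v); o=cv2.resize(o,(450,596),interpolation=3) if 0 else o
cv2.imwrite('pics/fit.png',cv2.resize(o,None,fx=.566,fy=.566,interpolation=3)[:,:,::-1])
for n in('top',):
  for r in cams.regions_of('round_board',n)[:1]:
    c=ray(n,[320.6,206],.012);print('round',c)
E
python3 a.py
```

```text
board init [ 0.6352 -0.1362  1.4319] 1460.0 881.0
top [ 0.6394 -0.1365  1.4431] 82.68 0.087
side [ 0.6426 -0.1378  1.3875] 79.5 0.145
both [ 0.64   -0.1366  1.422 ] 81.48 0.118
rack init [0.5335 0.1896 1.4631] 2819.0 2682.0
top [0.5319 0.1741 1.4677] 84.09 0.238
side [0.5339 0.1734 1.4564] 83.44 0.393
both [0.5336 0.1732 1.4511] 83.14 0.315
round [ 0.44971088 -0.14930855  0.012     ]
```

View pics/fit.png

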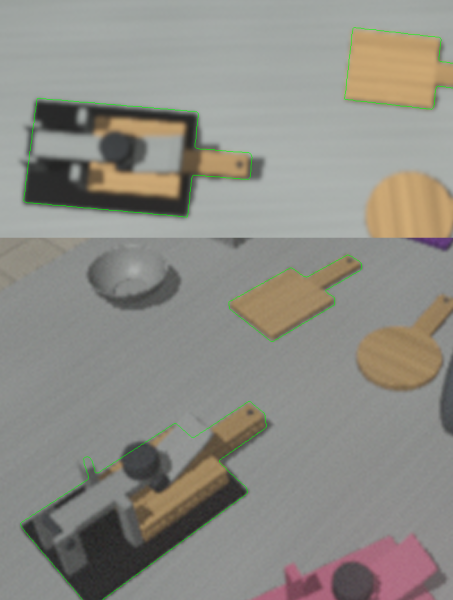

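{"api": "drive_tool", "payload": {
  "linear": [
    [0,0,0],
    [0,0,0],
    [0,0,0],
    [0,0,0],
    [0,0,0],
    [0,0,0],
    [0,0,0],
    [0,0,0],
    [0,0,0],
    [0,0,0],
    [28,25,5],
    [28,25,5],
    [28,25,5],
    [28,25,5],
    [28,25,5],
    [28,25,5],
    [28,25,5],
    [28,25,5],
    [28,25,5],
    [28,25,5]
  ],
  "rot": [
    [0,0,-6.7],
    [0,0,-6.7],
    [0,0,-6.7],
    [0,0,-6.7],
    [0,0,-6.7],
    [0,0,-6.7],
    [0,0,-6.7],
    [0,0,-6.7],
    [0,0,-6.7],
    [0,0,0],
    [0,0,0],
    [0,0,0],
    [0,0,0],
    [0,0,0],
    [0,0,0],
    [0,0,0],
    [0,0,0],
    [0,0,0],
    [0,0,0],
    [0,0,0]
  ],
  "hand": [28,28,28,28,28,28,28,28,28,28,28,28,28,28,28,28,28,28,28,28],
  "force": 40
}}

```text
t: 2.42
tcp_pos: [0.5142, -0.331, 0.2526]
tool_rot: [0.755, 0.656, -0.004, 0.006]
force: [0.3, -1.1, 0.5]
finger_gap: 0.329
```

```bash
cat > rem.py <<'E'
from h import *
import sys
# args: target tcp x y z (m), yaw deg of tool x
def rem(tgt,yaw):
    s=manip.sense(); T=R.from_quat(s['tool_rot'])
    G=R.from_euler('z',yaw,degrees=True)*R.from_euler('x',180,degrees=True)
    print('t',round(s['t'],2),'tcp',s['tcp_pos'].round(4),'q',s['q'].round(2),'F',s['force'].round(1),'gap',round(s['finger_gap'],3),'tip',manip.tip_reach)
    print('tool-frame shift mm',(T.inv().apply(np.array(tgt)-s['tcp_pos'])*1000).round(1),'rot deg',np.degrees((T.inv()*G).as_rotvec()).round(2))
if __name__=='__main__':
    a=list(map(float,sys.argv[1:])); rem(a[:3],a[3])
E
python3 rem.py 0.625 -0.2436 0.14 82
```

```text
t 2.42 tcp [ 0.5142 -0.331   0.2526] q [-0.75  0.57  1.52 -0.01  1.04 -0.6 ] F [ 0.3 -1.1  0.5] gap 0.329 tip 0.0726
tool-frame shift mm [103.6  97.  111.6] rot deg [ 0.22  0.78 -0.08]
```

{"api": "drive_tool", "payload": {
  "linear": [
    [26,24,27],
    [26,24,27],
    [26,24,27],
    [26,24,27],
    [0,0,0],
    [0,0,0]
  ],
  "rot": [
    [0,0,0],
    [0,0,0],
    [0,0,0],
    [0,0.8,0],
    [0,0,0],
    [0,0,0]
  ],
  "hand": [50,50,50,50,50,50]
}}

```text
t: 2.92
tcp_pos: [0.6255, -0.2414, 0.1497]
tool_rot: [0.758, 0.652, 0.003, 0.005]
force: [-0.2, -0.2, 0.0]
finger_gap: 0.582
```

```bash
python3 rem.py 0.625 -0.2436 0.0756 82
python3 - <<'E'
from h import *
c=[]
im=cams.snapshot('top'); c.append(cv2.resize(im[100:220,270:430],(640,480),interpolation=2)[:300])
im=cams.snapshot('side'); c.append(cv2.resize(im[120:220,220:360],(640,457),interpolation=2)[:298])
cv2.imwrite('pics/b.png',np.vstack(c)[:,:,::-1])
E
```

```text
t 2.92 tcp [ 0.6255 -0.2414  0.1497] q [-0.54  0.77  1.43  0.    0.93 -0.39] F [-0.2 -0.2  0. ] gap 0.582 tip 0.0726
tool-frame shift mm [-2.1 -1.  74.1] rot deg [ 0.64  0.09 -0.62]
```

View pics/b.png

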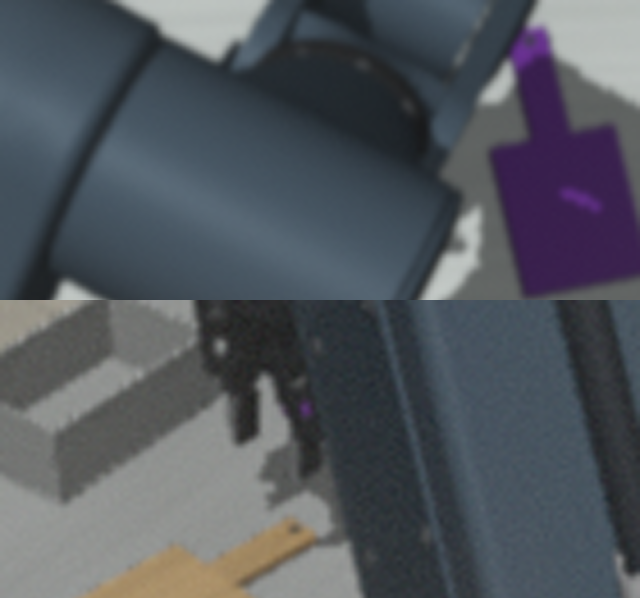

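Run:
```python
from h import *
s=manip.sense(); T=R.from_quat(s['tool_rot'])
for L in(.06,.066,.0726,.08):
    print(L,[proj('side',s['tcp_pos']+T.apply([0,y,L]))[0].round(1) for y in(-.025,-.03,.025,.03)])
c,sn=np.cos(np.radians(82)),np.sin(np.radians(82))
for d in(-.135,-.108): print(d,proj('side',np.array([.640+d*c,-.1366+d*sn,.012]))[0])
```

```text
0.06 [array([285.3, 155.5]), array([286.5, 156.2]), array([274.2, 148.2]), array([273.1, 147.5])]
0.066 [array([285.3, 157.1]), array([286.4, 157.8]), array([274.2, 149.8]), array([273.1, 149.1])]
0.0726 [array([285.2, 158.9]), array([286.4, 159.6]), array([274.2, 151.6]), array([273.1, 150.9])]
0.08 [array([285.2, 160.8]), array([286.3, 161.6]), array([274.2, 153.5]), array([273.1, 152.8])]
-0.135 [285.96638109 168.52921589]
-0.108 [279.85413212 172.06355894]
```

{"api": "drive_tool", "payload": {
  "linear": [
    [-2,-1,20],
    [0,0,20],
    [0,0,20],
    [0,0,11],
    [0,0,0],
    [0,0,0],
    [0,0,0],
    [0,0,0],
    [0,0,0]
  ],
  "rot": [
    [0.6,0,-0.6],
    [0,0,0],
    [0,0,0],
    [0,0,0],
    [0,0,0],
    [0,0,0],
    [0,0,0],
    [0,0,0],
    [0,0,0]
  ],
  "hand": [50,50,50,50,50,10,10,10,10],
  "force": 50
}}

```text
t: 3.77
tcp_pos: [0.6237, -0.2566, 0.0915]
tool_rot: [0.761, 0.649, 0.002, 0.011]
force: [0.5, 0.4, -0.2]
finger_gap: 0.12
```

```bash
python3 rem.py 0.625 -0.2436 0.079 82
```

```text
t 3.77 tcp [ 0.6237 -0.2566  0.0915] q [-0.55  0.85  1.44 -0.    0.82 -0.39] F [ 0.5  0.4 -0.2] gap 0.12 tip 0.0726
tool-frame shift mm [13.1 -1.  12.3] rot deg [ 1.09  0.68 -1.05]
```

{"api": "drive_tool", "payload": {
  "linear": [
    [7,0,-4],
    [6,-1,0],
    [0,0,0],
    [0,0,0]
  ],
  "rot": [
    [1.1,0.7,-1.0],
    [0,0,0],
    [0,0,0],
    [0,0,0]
  ],
  "hand": [50,50,50,50]
}}

```text
t: 4.1
tcp_pos: [0.6259, -0.2439, 0.099]
tool_rot: [0.755, 0.656, 0.001, 0.003]
force: [0.3, 0.1, 1.1]
finger_gap: 0.585
```

```bash
python3 rem.py 0.625 -0.2436 0.079 82
```

```text
t 4.1 tcp [ 0.6259 -0.2439  0.099 ] q [-0.54  0.84  1.44  0.    0.85 -0.4 ] F [0.3 0.1 1.1] gap 0.585 tip 0.0726
tool-frame shift mm [ 0.3 -1.1 20. ] rot deg [ 0.3   0.12 -0.07]
```

Small moves track well; descend gently.

{"api": "drive_tool", "payload": {
  "linear": [
    [0,-1,5],
    [0,0,5],
    [0,0,5],
    [0,0,5],
    [0,0,0]
  ],
  "rot": [
    [0.3,0,0],
    [0,0,0],
    [0,0,0],
    [0,0,0],
    [0,0,0]
  ],
  "hand": [50,50,50,50,50]
}}

```text
t: 4.52
tcp_pos: [0.6247, -0.2437, 0.0769]
tool_rot: [0.755, 0.656, -0.001, 0.001]
force: [0.4, 0.7, -0.3]
finger_gap: 0.586
```

```bash
python3 rem.py 0.625 -0.2436 0.079 82
```

```text
t 4.52 tcp [ 0.6247 -0.2437  0.0769] q [-0.54  0.88  1.44 -0.    0.82 -0.39] F [ 0.4  0.7 -0.3] gap 0.586 tip 0.0726
tool-frame shift mm [ 0.1  0.3 -2.1] rot deg [-0.    0.16 -0.07]
```

{"api": "drive_tool", "payload": {
  "linear": [
    [0,0,-1],
    [0,0,0],
    [0,0,0],
    [0,0,0],
    [0,0,0]
  ],
  "rot": [
    [0,0,0],
    [0,0,0],
    [0,0,0],
    [0,0,0],
    [0,0,0]
  ],
  "hand": [15,15,15,15,15],
  "force": 50
}}

```text
t: 4.93
tcp_pos: [0.6243, -0.2438, 0.0769]
tool_rot: [0.755, 0.655, -0.001, 0.0]
force: [0.5, 1.1, -0.4]
finger_gap: 0.304
```

```bash
python3 rem.py 0.625 -0.2436 0.079 82
```

```text
t 4.93 tcp [ 0.6243 -0.2438  0.0769] q [-0.54  0.88  1.44 -0.    0.82 -0.39] F [ 0.5  1.1 -0.4] gap 0.304 tip 0.0726
tool-frame shift mm [ 0.3  0.7 -2.1] rot deg [-0.1   0.12 -0.1 ]
```

{"api": "drive_tool", "payload": {
  "linear": [
    [0,0,0],
    [0,0,-6],
    [0,0,-10],
    [0,0,-12],
    [0,0,-12],
    [0,0,-12],
    [0,0,-10],
    [0,0,0],
    [0,0,0]
  ],
  "rot": [
    [0,0,0],
    [0,0,0],
    [0,0,0],
    [0,0,0],
    [0,0,0],
    [0,0,0],
    [0,0,0],
    [0,0,0],
    [0,0,0]
  ],
  "hand": [15,15,15,15,15,15,15,15,15],
  "force": 50
}}

```text
t: 5.68
tcp_pos: [0.625, -0.2442, 0.1478]
tool_rot: [0.755, 0.656, -0.001, 0.002]
force: [-0.1, -0.3, -0.7]
finger_gap: 0.307
```

```bash
python3 rem.py 0.625 -0.2436 0.14 82
python3 - <<'E'
from h import *
im=cams.snapshot('side'); cv2.imwrite('pics/side1.png',im[:,:,::-1])
im=cv2.resize(im[110:220,200:350],(750,550),interpolation=2)
cv2.imwrite('pics/c.png',im[:,:,::-1])
E
```

```text
t 5.68 tcp [ 0.625  -0.2442  0.1478] q [-0.54  0.77  1.42 -0.    0.94 -0.39] F [-0.1 -0.3 -0.7] gap 0.307 tip 0.0726
tool-frame shift mm [ 0.6 -0.   7.8] rot deg [ 0.1   0.24 -0.08]
```

View pics/c.png

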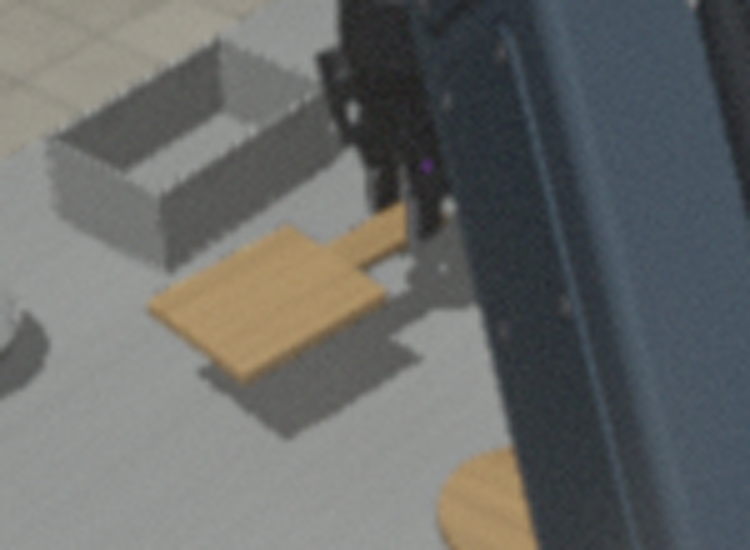

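```bash
python3 rem.py 0.504 -0.083 0.135 83.5
python3 - <<'E'
from fit import *
im=cv2.imread('pics/side1.png')[:,:,::-1].copy(); m=fg(im,(225,150,282,188),'board')
s=manip.sense(); y=R.from_quat(s['tool_rot']).as_matrix()[:,0]; print('tool yaw',np.degrees(np.arctan2(y[1],y[0])))
for z in(.066,.071,.076):
    p0=np.array([.640,-.1366,1.43]); 
    parts=[BOARD[0],box(-92,-55,-14,14,0,12)]
    p,c=fit({'side':m},parts,p0,z); print(z,p.round(4),np.degrees(p[2]).round(1),round(c,3))
E
```

```text
t 5.73 tcp [ 0.6252 -0.2443  0.1479] q [-0.54  0.77  1.42 -0.    0.94 -0.39] F [ 0.5  1.  -0.4] gap 0.305 tip 0.0726
tool-frame shift mm [ 142.7 -142.7   11.9] rot deg [ 0.13  0.25 -1.58]
tool yaw 81.92057258447957
0.066 [ 0.6451 -0.1431  1.4354] 82.2 0.112
0.071 [ 0.64   -0.1396  1.4417] 82.6 0.118
0.076 [ 0.6364 -0.1352  1.4413] 82.6 0.125
```

{"api": "drive_tool", "payload": {
  "linear": [
    [8,-8,0],
    [14,-14,0],
    [14,-14,0],
    [14,-14,0],
    [14,-14,0],
    [14,-14,0],
    [14,-14,0],
    [14,-14,0],
    [14,-14,0],
    [10,-10,0],
    [6,-6,0],
    [0,0,0],
    [0,0,0]
  ],
  "rot": [
    [0,0,-0.2],
    [0,0,-0.2],
    [0,0,-0.2],
    [0,0,-0.2],
    [0,0,-0.2],
    [0,0,-0.2],
    [0,0,-0.2],
    [0,0,-0.2],
    [0,0,0],
    [0,0,0],
    [0,0,0],
    [0,0,0],
    [0,0,0]
  ],
  "hand": [15,15,15,15,15,15,15,15,15,15,15,15,15]
}}

```text
t: 6.82
tcp_pos: [0.4995, -0.0865, 0.1417]
tool_rot: [0.746, 0.666, -0.003, -0.001]
force: [0.7, -0.4, -1.1]
finger_gap: 0.31
```

```bash
python3 rem.py 0.504 -0.083 0.122 83.5
python3 - <<'E'
from h import *
im=cams.snapshot('side'); cv2.imwrite('pics/side2.png',im[:,:,::-1])
a=cv2.resize(im[150:330,120:360],(600,450),interpolation=2)
im=cams.snapshot('top'); cv2.imwrite('pics/top2.png',im[:,:,::-1])
b=cv2.resize(im[140:220,130:370],(600,150),interpolation=2)
cv2.imwrite('pics/d.png',np.vstack([a,b])[:,:,::-1])
E
```

```text
t 6.82 tcp [ 0.4995 -0.0865  0.1417] q [-0.39  0.64  1.86 -0.01  0.65 -0.27] F [ 0.7 -0.4 -1.1] gap 0.31 tip 0.0726
tool-frame shift mm [ 4.1  4.1 19.7] rot deg [-0.26  0.2  -0.02]
```

View pics/d.png

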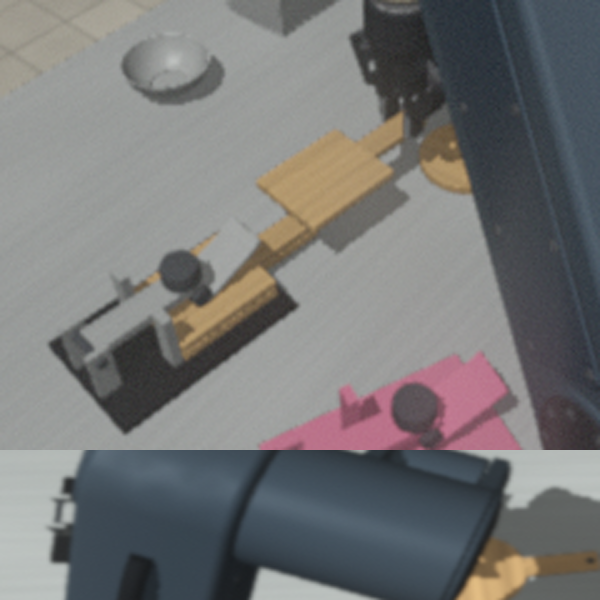

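{"api": "drive_tool", "payload": {
  "linear": [
    [3,3,5],
    [1,1,8],
    [0,0,8],
    [0,0,4],
    [0,0,0],
    [0,0,0]
  ],
  "rot": [
    [-0.2,0.2,0],
    [0,0,0],
    [0,0,0],
    [0,0,0],
    [0,0,0],
    [0,0,0]
  ],
  "hand": [15,15,15,15,15,15]
}}

```text
t: 7.42
tcp_pos: [0.5084, -0.0865, 0.1132]
tool_rot: [0.747, 0.664, 0.001, 0.002]
force: [0.3, 1.2, -2.1]
finger_gap: 0.307
```

```bash
cat > rk.py <<'E'
from fit import *
RK=np.array([.533,.1735,np.radians(83.5)])
def inrack(p):
    c,s=np.cos(RK[2]),np.sin(RK[2]); d=np.array(p[:2])-RK[:2]; return (np.array([c*d[0]+s*d[1],-s*d[0]+c*d[1]])*1000).round(1)
s=manip.sense(); T=R.from_quat(s['tool_rot']); print('tcp z',s['tcp_pos'][2].round(4),'t',s['t'],'F rack axes',R.from_euler('z',-83.5,degrees=True).apply(s['force']).round(1))
print('tcp in rack',inrack(s['tcp_pos']),'grasp pt',inrack(s['tcp_pos']+T.apply([0,0,.068])),'tool err rotvec',np.degrees((T.inv()*R.from_euler('z',83.5,degrees=True)*R.from_euler('x',180,degrees=True)).as_rotvec()).round(2),'gap',s['finger_gap'].round(3))
E
python3 rk.py
python3 - <<'E'
from rk import *
im=cv2.imread('pics/side2.png')[:,:,::-1].copy(); m=fg(im,(222,200,285,244),'board')
# blade only, cut by pile handle: mask the top blade rectangle
p,c=fit({'side':m},[BOARD[0],box(-92,-55,-14,14,0,12)],np.array([.5148,.0205,1.457]),.0648); print('board@side2',p.round(4),inrack(p),np.degrees(p[2]).round(1),round(c,3)); print('tcp then',inrack([.4995,-.0865]))
E
```

```text
tcp z 0.1132 t 7.4167 F rack axes [ 1.2 -0.1 -2.1]
tcp z 0.1132 t 7.4167 F rack axes [ 1.2 -0.1 -2.1]Traceback (most recent call last):
  File "rk.py", line 6, in <module>
    print('tcp in rack',inrack(s['tcp_pos']),'grasp pt',inrack(s['tcp_pos']+T.apply([0,0,.068])),'tool err rotvec',np.degrees((T.inv()*R.from_euler('z',83.5,degrees=True)*R.from_euler('x',180,degrees=True)).as_rotvec()).round(2),'gap',s['finger_gap'].round(3))
                                                                                                                                                                                                                                           ^^^^^^^^^^^^^^^^^^^^^
AttributeError: 'float' object has no attribute 'round'
Traceback (most recent call last):
  File "rk.py", line 6, in <module>
    print('tcp in rack',inrack(s['tcp_pos']),'grasp pt',inrack(s['tcp_pos']+T.apply([0,0,.068])),'tool err rotvec',np.degrees((T.inv()*R.from_euler('z',83.5,degrees=True)*R.from_euler('x',180,degrees=True)).as_rotvec()).round(2),'gap',s['finger_gap'].round(3))
                                                                                                                                                                                                                                           ^^^^^^^^^^^^^^^^^^^^^
AttributeError: 'float' object has no attribute 'round'
```

```bash
sed -i "s/s\['finger_gap'\].round(3)/s['finger_gap']/" rk.py
python3 - <<'E'
from rk import *
im=cv2.imread('pics/side2.png')[:,:,::-1].copy(); m=fg(im,(222,200,285,244),'board')
p,c=fit({'side':m},[BOARD[0],box(-92,-55,-14,14,0,12)],np.array([.5148,.0205,1.457]),.0648); print('board@side2',p.round(4),inrack(p),np.degrees(p[2]).round(1),round(c,3)); print('tcp then',inrack([.4995,-.0865]))
E
```

```text
tcp z 0.1132 t 7.4167 F rack axes [ 1.2 -0.1 -2.1]
tcp in rack [-261.2   -5. ] grasp pt [-261.2   -5.3] tool err rotvec [ 0.26  0.07 -0.23] gap 0.3069543638861867
board@side2 [0.5132 0.0228 1.4464] [-151.9    2.6] 82.9 0.152
tcp then [-262.1    3.9]
```

{"api": "drive_tool", "payload": {
  "linear": [
    [5,-3,0],
    [10,-2,0],
    [10,0,0],
    [10,0,0],
    [10,0,0],
    [10,0,0],
    [5,0,0],
    [0,0,0]
  ],
  "rot": [
    [0.3,0,-0.2],
    [0,0,0],
    [0,0,0],
    [0,0,0],
    [0,0,0],
    [0,0,0],
    [0,0,0],
    [0,0,0]
  ],
  "hand": [15,15,15,15,15,15,15,15]
}}

```text
t: 8.08
tcp_pos: [0.51, -0.0187, 0.1137]
tool_rot: [0.746, 0.666, -0.001, -0.0]
force: [0.7, 0.5, -0.9]
finger_gap: 0.308
```

```bash
python3 rk.py
```

```text
tcp z 0.1137 t 8.0833 F rack axes [ 0.5 -0.7 -0.9]
tcp in rack [-193.6    1.1] grasp pt [-193.6    1.2] tool err rotvec [-0.07  0.05  0.06] gap 0.3079613762492265
```

{"api": "drive_tool", "payload": {
  "linear": [
    [6,0,0],
    [6,0,0],
    [6,0,0],
    [6,0,0],
    [6,0,0],
    [6,0,0],
    [0,0,0]
  ],
  "rot": [
    [0,0,0],
    [0,0,0],
    [0,0,0],
    [0,0,0],
    [0,0,0],
    [0,0,0],
    [0,0,0]
  ],
  "hand": [15,15,15,15,15,15,15],
  "force": 60
}}

```text
t: 8.67
tcp_pos: [0.5149, 0.019, 0.1137]
tool_rot: [0.745, 0.667, -0.002, 0.001]
force: [0.4, 0.8, -1.9]
finger_gap: 0.301
```

```bash
python3 rk.py;python3 - <<'E'
from h import *
im=cams.snapshot('side'); cv2.imwrite('pics/side3.png',im[:,:,::-1])
cv2.imwrite('pics/e.png',cv2.resize(im[170:330,120:330],(788,600),interpolation=2)[:,:,::-1])
E
```

```text
tcp z 0.1137 t 8.6667 F rack axes [ 0.9 -0.3 -1.9]
tcp in rack [-155.6    0.5] grasp pt [-155.8    0.5] tool err rotvec [-0.02  0.22  0.15] gap 0.3011650952906919
```

View pics/e.png

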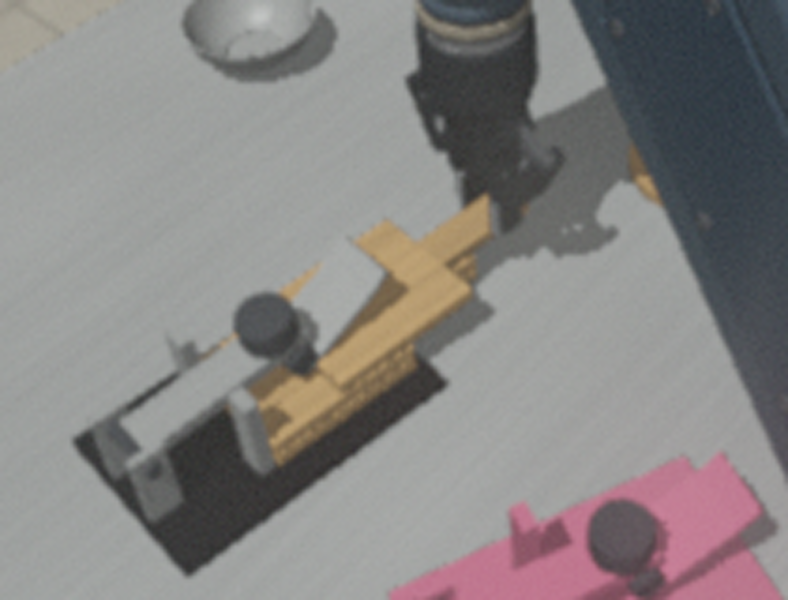

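{"api": "drive_tool", "payload": {
  "linear": [
    [6,0,0],
    [6,0,0],
    [6,0,0],
    [6,0,0],
    [6,0,0],
    [6,0,0],
    [0,0,0]
  ],
  "rot": [
    [0,0.2,0.1],
    [0,0,0],
    [0,0,0],
    [0,0,0],
    [0,0,0],
    [0,0,0],
    [0,0,0]
  ],
  "hand": [15,15,15,15,15,15,15]
}}

```text
t: 9.3
tcp_pos: [0.5189, 0.0576, 0.1133]
tool_rot: [0.746, 0.666, -0.001, -0.0]
force: [0.6, -2.1, -1.0]
finger_gap: 0.303
```

```bash
python3 rk.py
```

```text
tcp z 0.1133 t 9.3 F rack axes [-2.  -0.8 -1. ]
tcp in rack [-116.7    0.9] grasp pt [-116.7    1. ] tool err rotvec [-0.08  0.01 -0.02] gap 0.30342402132364726
```

{"api": "drive_tool", "payload": {
  "linear": [
    [3,0,0],
    [3,0,0],
    [2,0,0],
    [2,0,0],
    [0,0,0]
  ],
  "rot": [
    [0,0,0],
    [0,0,0],
    [0,0,0],
    [0,0,0],
    [0,0,0]
  ],
  "hand": [15,15,15,15,15]
}}

```text
t: 9.72
tcp_pos: [0.5199, 0.0692, 0.1131]
tool_rot: [0.746, 0.666, -0.001, -0.001]
force: [0.1, -0.9, -2.7]
finger_gap: 0.3
```

```bash
python3 rk.py
```

```text
tcp z 0.1131 t 9.7167 F rack axes [-0.9 -0.3 -2.7]
tcp in rack [-105.1    1.2] grasp pt [-105.1    1.3] tool err rotvec [-0.12  0.01  0.02] gap 0.2995492803174438
```

{"api": "drive_tool", "payload": {
  "linear": [
    [1.5,0,0],
    [1.5,0,0],
    [1.5,0,0],
    [0,0,0]
  ],
  "rot": [
    [0,0,0],
    [0,0,0],
    [0,0,0],
    [0,0,0]
  ],
  "hand": [15,15,15,15]
}}

```text
t: 10.05
tcp_pos: [0.5201, 0.0722, 0.113]
tool_rot: [0.746, 0.666, -0.002, -0.0]
force: [-0.3, 1.9, -2.2]
finger_gap: 0.303
```

```bash
python3 rk.py
```

```text
tcp z 0.113 t 10.05 F rack axes [ 1.9  0.5 -2.2]
tcp in rack [-102.1    1.4] grasp pt [-102.3    1.6] tool err rotvec [-0.18  0.16  0.04] gap 0.3031772100455549
```

{"api": "drive_tool", "payload": {
  "linear": [
    [2,0,0],
    [2,0,0],
    [2,0,0]
  ],
  "rot": [
    [0,0,0],
    [0,0,0],
    [0,0,0]
  ],
  "hand": [15,15,15]
}}

```text
t: 10.3
tcp_pos: [0.5202, 0.073, 0.113]
tool_rot: [0.745, 0.667, -0.006, 0.002]
force: [-1.3, -12.4, -1.1]
finger_gap: 0.301
```

```bash
python3 rk.py;python3 - <<'E'
from h import *
im=cams.snapshot('side'); cv2.imwrite('pics/side4.png',im[:,:,::-1])
cv2.imwrite('pics/f.png',cv2.resize(im[210:330,130:280],(750,600),interpolation=2)[:,:,::-1])
E
```

```text
tcp z 0.113 t 10.3 F rack axes [-12.5  -0.1  -1.1]
tcp in rack [-101.2    1.3] grasp pt [-102.     1.7] tool err rotvec [-0.3   0.66  0.21] gap 0.30062693164591564
```

View pics/f.png

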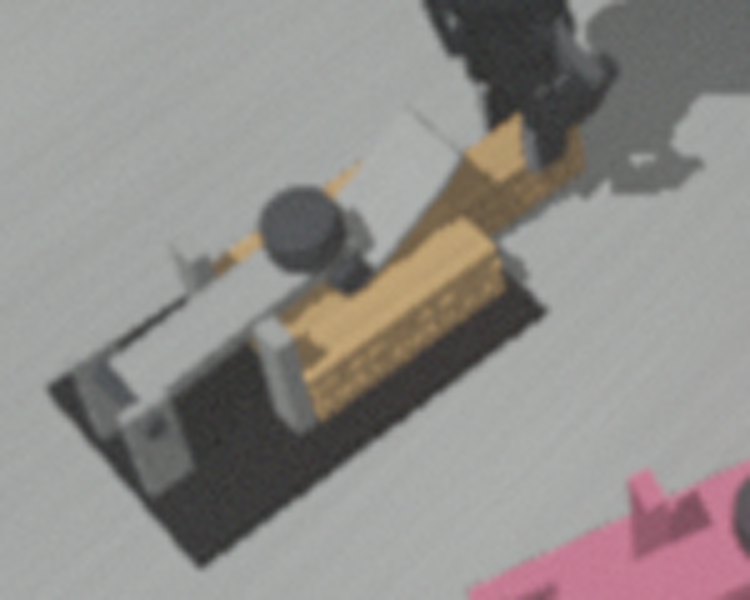

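{"api": "drive_tool", "payload": {
  "linear": [
    [-0.5,0,0],
    [0,0,0],
    [0,0,0],
    [0,0,0],
    [0,0,0],
    [0,0,-5],
    [0,0,-10],
    [0,0,-15],
    [-5,0,-20],
    [-10,0,-20],
    [-20,0,-20],
    [-20,0,-20],
    [-20,0,-10],
    [0,0,0]
  ],
  "rot": [
    [0,0,0],
    [0,0,0],
    [0,0,0],
    [0,0,0],
    [0,0,0],
    [0,0,0],
    [0,0,0],
    [0,0,0],
    [0,0,0],
    [0,0,0],
    [0,0,0],
    [0,0,0],
    [0,0,0],
    [0,0,0]
  ],
  "hand": [30,40,50,55,55,55,55,55,55,55,55,55,55,55]
}}

```text
t: 11.52
tcp_pos: [0.5127, 0.0006, 0.2452]
tool_rot: [0.744, 0.669, -0.004, 0.003]
force: [0.9, -0.2, -1.0]
finger_gap: 0.642
```

```bash
python3 rk.py;python3 - <<'E'
from rk import *
im=cams.snapshot('side'); cv2.imwrite('pics/side5.png',im[:,:,::-1])
S4=im.copy(); S4=cv2.resize(S4,None,fx=5,fy=5,interpolation=2)
b=RK.copy(); d=5e-3; b[:2]+=d*np.array([np.cos(b[2]),np.sin(b[2])])
for q in BOARD:
    h=cv2.convexHull((proj('side',place(q,b,.034))*5+2).astype(np.int32)); cv2.polylines(S4,[h],True,(0,255,0),1)
cv2.imwrite('pics/g.png',S4[210*5:330*5,130*5:280*5][:,:,::-1])
r=cams.regions_of('round_board','side'); print([(x['score'],x['rect']) for x in r[:2]])
t=cams.snapshot('top'); cv2.imwrite('pics/top5.png',t[:,:,::-1])
r=cams.regions_of('round_board','top'); print([(x['score'],x['rect']) for x in r[:2]])
E
```

```text
tcp z 0.2452 t 11.5167 F rack axes [-0.1 -0.9 -1. ]
tcp in rack [-174.1    0.6] grasp pt [-174.7    0.7] tool err rotvec [-0.04  0.52  0.41] gap 0.6422733921718637
tcp z 0.2452 t 11.5167 F rack axes [-0.1 -0.9 -1. ]
tcp in rack [-174.1    0.6] grasp pt [-174.7    0.7] tool err rotvec [-0.04  0.52  0.41] gap 0.6422733921718637
[(0.94, [288.4, 199.6, 316.4, 227.3])]
[(0.96, [302.2, 184.8, 369.3, 224.6])]
```

View pics/g.png

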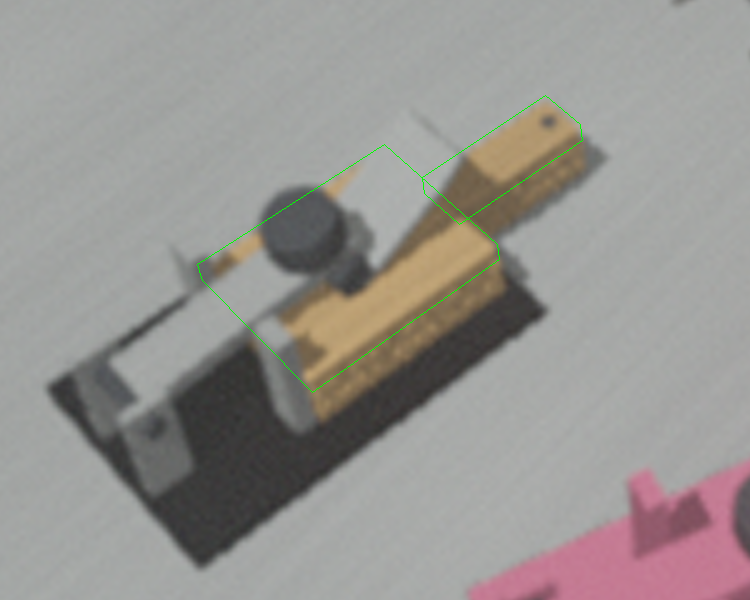

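```bash
python3 -c "
from station import order; print(order.sign_off())"
```

```text
the job is handed in; nothing more can be done
None
```

I slid the rectangular paddle in on top of the pile, under the presser arm, until it met the two rear stops. Then I let go, drew the gripper clear and handed the job in at about 11.6 s of the 32 s allowed.

- **At the stops:** the last push stopped moving and met about 12.5 N, so I took the blade as home.
- **After release:** in the side picture, the outline of a board fully home (x = 5, y = 0, z = 34 mm in the rack frame) matches the paddle to within a pixel or two. It lies square with the pile, and the presser arm stands raised on it. I judged the arm's angle and its force on the board by eye only, as neither can be read directly.
- **Round paddle:** its outline in the top picture is unchanged to within about 1.5 pixels, so it was not moved.
- **Gripper:** at the end it stood about 130 mm above where it let go and touched nothing.

One thing went wrong: on the first descent the arm drifted about 13 mm sideways and stopped about 12 mm high, so the fingers closed on nothing. I reopened them, corrected the position and descended in smaller steps, and that grasp held. No check failed after that.

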